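# Space a gel-card rack off an incubator with a straightedge

## Task

Park the gel-card rack parallel to the card incubator, exactly one straightedge width from it. First, with the rack still standing well clear, slide the wide aluminium straightedge over the bench until its long edge lies flush against the front face of the incubator's plinth, covering the whole length of that face; then slide the rack up until its whole long side is flush against the straightedge's other long edge, the straightedge still being flush on the plinth. Keep the straightedge and the rack flat on the bench (no lifting) and leave the other things where they are.

Things in the scene. Friction and masses are not known exactly. Their poses are not given: they have to be found in the camera images.
- plinth_face (a point): Middle of the front face of the incubator's low bare aluminium plinth, 20 mm above the bench; the plinth is 180 mm long, 90 mm deep, 40 mm high. x runs along the face (90 mm to each side of this point), y points level out of the face, towards straightedge and rack; z is up
- incubator: Fixed white bench instrument, 270 mm long, 145 mm high, with dark lid window and keypads; the plinth runs along its keypad side, and its wall rises 90 mm behind the plinth face. Origin under the plinth's centre, 45 mm behind the face; axes as for plinth_face
- straightedge_center (a point): Centre of the loose straightedge, 9 mm above the bench: a flat aluminium bar 270 mm long (x), 90 mm wide (y), 18 mm thick, tick marks along both long edges, about 0.5 kg. Starts lying between plinth and rack, y roughly away from the plinth. Flush on the plinth its centre is 45 mm in front of the face
- rack_center (a point): Centre of the loose gel-card rack's white block, 20 mm above the bench: block 180 mm long (x), 80 wide (y), 40 high, two rows of upright clear cards reaching 60 mm above the bench (one rigid piece, about 0.45 kg). Starts beyond the straightedge, y roughly away from the plinth. Flush against the straightedge the centres are 85 mm apart across it
- straightedge: The same straightedge, origin at the centre of its underside
- rack: The same rack, origin at the centre of its underside
- reagent: Bystander: small capped bottle, 44 mm across, 85 mm tall; origin under its centre
- jar: Bystander: capped jar, 56 mm across, 70 mm tall; origin under its centre
- beaker: Bystander: open glass beaker, 66 mm across, 85 mm tall; origin under its centre
- tipbox: Bystander: grey pipette-tip box with clear lid, 120 x 80 mm, 62 mm tall; origin under its centre
- calculator: Bystander: flat black calculator, 130 x 75 x 15 mm; origin under its centre
- cardbox: Bystander: small cardboard box, 65 x 50 x 30 mm, standing on the plinth; origin under its centre
Not all that is in view belongs to the job. Of the things that look like the rack, the largest one is meant.

How it is judged:
On the way:
1. the straightedge lies flush along the plinth's whole face while the rack still stands more than 15 mm clear of it (y of straightedge_center in the frame of plinth_face between 0.042 and 0.0475 m and x of straightedge_center in the frame of plinth_face between -0.045 and 0.045 m and angle between the x axis of straightedge_center and the x axis of plinth_face, either way round below 0.015 rad and y of rack_center in the frame of straightedge_center above 0.1 m), for 0.2 s.
At the end, for the whole second after the job is handed in: Straightedge flat on the bench, long edge within 2.5 mm and 0.015 rad of the plinth face, middles within 45 mm along it; rack flat on the bench, long side within 2.5 mm and 0.015 rad of the straightedge's other long edge, middles within 45 mm along it; both at rest (y of straightedge_center in the frame of plinth_face between 0.042 and 0.0475 m and x of straightedge_center in the frame of plinth_face between -0.045 and 0.045 m and angle between the x axis of straightedge_center and the x axis of plinth_face, either way round below 0.015 rad and y of rack_center in the frame of straightedge_center between 0.082 and 0.0875 m and x of rack_center in the frame of straightedge_center between -0.045 and 0.045 m and angle between the x axis of rack_center and the x axis of straightedge_center, either way round below 0.015 rad and linear speed of each of straightedge, rack below 0.01 m/s and height (world z) of straightedge_center below 0.013 m and height (world z) of rack_center below 0.024 m); the robot touches nothing.
It fails at once if the straightedge is lifted off the bench (over 10 mm) or tipped up (height (world z) of straightedge_center above 0.019 m or angle between straightedge_center's own z axis and vertical above 0.12 rad).
It fails at once if the rack is lifted off the bench (over 10 mm) or tipped (height (world z) of rack_center above 0.03 m or angle between rack_center's own z axis and vertical above 0.2 rad).
It fails at once if a bystander is shifted by more than 30 mm (distance of any of reagent, jar, beaker, tipbox, calculator, cardbox from where it was at the start of the episode above 0.03 m).
It also fails if it takes over 59 s, if anything falls off the work surface, if the arm or the gripper's body presses on something with over 40 N, if the wrist force passes 120 N, or if a joint passes its speed limit or range.

## Robot

A 6-joint arm with a two-finger parallel gripper is mounted at the origin on the work surface. World frame = base frame: x ahead of the robot, y to its left, z up, the work surface at z = 0. Lengths are in m, angles in rad, forces in N, time in s.
With the tool pointing down it reaches from about 0.35 to 0.775 m from the base axis. Payload 5.5 kg.
Tool frame: the origin (TCP) lies at the very end of the fingers, on their centre line; the grasp point (between the pads) lies 19 mm behind it; z points along the fingers, y is the line along which they close (so a half turn about z gives the same grasp; the last joint's range is limited). The gripper opens to 85 mm and grips with 20 to 120 N. Pads are 22 mm wide; open, the fingers measure 114 mm over their backs; the gripper's body (76 mm by 85 mm) begins 54 mm behind the grasp point. The pads swing forward as they close: fully open they stand 13 mm farther back than shut.
Start: joints at [-1.339, 0.313, 0.046, 1.304, 0, 1.431], TCP at [0.209, -0.536, 0.231] pointing down, gripper open.
Joint ranges: [-2.76, 2.76], [-0.86, 1.69], [-1.03, 1.26], [-2.2, 2.34], [-1.47, 1.5], [-3.14, 3.14]. Speed limits (rad/s): [2.57, 2.57, 3.14, 3.14, 3.14, 3.14].

## Interface

Orientations are given as a unit quaternion [w, x, y, z].
In Python, from workcell import env, cams, ticket, spotter gives the robot as it stands.
- The arm moves only by the tool jog_arm, never from a script. Its argument "increments" is a list that holds one entry, the list of rows, each a list of 7 numbers: the shift along the tool's x, y, z in units of 0.25 m (1.0 is 0.25 m), then the turn, a rotation vector about the tool's x, y, z in units of 180 degrees (1.0 is 180 degrees), then the closure in counts, from 0 (fully open) to 255 (shut). A call has 1 to 20 rows; each row shifts and turns the commanded pose from where the row before left it, along the tool's axes as they then stand; what a row does not reach is not made up. A row lasts 1/10 s, in which the tool goes at most 50 mm and 8.59 degrees, less where a joint would pass 70% of its speed; a pose out of reach is approached as far as the arm can. A call with a number of a shift or a turn outside -1 to 1 is refused whole. A call with a gripper value outside its range is refused whole. The fingers move at their own pace and stop on an object; "force" is the grip in N (left out, the last holds). Time passes only in rows, so rows that do not move let the fingers close. It gives the time, the measured TCP pose, the force, the opening and the grip force at its end, in the units of the state.
- env.get_state(): the state, without advancing time (a new reading comes with each control period).
- cams.read_camera(name): name is "scene" or "top" or "wrist"; returns a dict with "pixels" (384x512x3 uint8, red, green, blue), "fx", "fy", "cx", "cy" (pixels), "xyz" and "attitude" of the camera in the world; the wrist camera has in their place "mount" (4x4, takes a point from camera to tool coordinates, whose origin is the TCP and whose axes are the flange's). Camera axes: x right, y down, z forward; pixel columns grow to the right and rows downward; lengths in m; the calibration is good to about 2 mm. A picture is of the moment at which its call begins: read the wrist's pose just before it. There is no depth.
- ticket.hand_in(): hands the job in; it is judged then, once.
Trained networks look in the newest picture that a camera, given by its name, has taken for a name from the list of things; names that differ only in an ending like _2 or _b are one class to them, and where a whole thing is asked for, a point or a joint stands for the part that bears it (a point fixed in the world has none). Each returns a list of dicts, best first, with "conf" (0 to 1); they miss things now and then, are a little off and sometimes report something else, mostly with a low value. They report only what shows in the picture. A call takes as long as a camera call. They do not tell look-alikes from the thing itself.
- spotter.find_in(target, camera): "uv" ([column, row] in pixels, amid what is visible of it).
- spotter.cut_out(target, camera): "region" (384x512 bool, what is visible of it) and "uv" ([column, row] in pixels, amid what is visible of it).
- spotter.landmark_of(target, camera): "uv" ([column, row] in pixels: a listed point, or the origin of a listed thing).
The state is a dict: "clock": time; "joint_pos": joint angles; "qvel": joint speeds; "tau": joint torques, N m; "tcp_pos": TCP position; "orientation": TCP orientation; "wrist_force": force on the tool from outside, world axes, zero at the start; "ft_torque": the same for the moment, N m; "finger_gap": finger opening in m; "grip_force": force on a finger pad.
Only numpy, scipy, OpenCV 4.12 (cv2) and the standard library are available. Lean on these libraries where they do the work, as an engineer would, in place of code of your own. Each camera call takes 0.05 s, during which the arm holds its last target. There are 200 camera calls.

## Working session

There is one attempt and no reset: what is moved stays moved. The work goes in short steps, Python scripts to look and compute and a tool call to move; the robot and the scene stay as the last step left them, time stands still between calls to the robot, and variables do not carry over. Pictures are saved under pics/ and viewed, at most 10 in all, crops included, and the job is handed in when it is done.

Besides the shell and the picture viewer there is one more tool, called after "Request:" as name(argument=value, ...), one argument or row to a line, values as JSON. jog_arm: Moves the arm, as the interface text tells. Shifts and turns lie within -1 to 1; 1 stands for 0.25 m of shift or 180 degrees of turn. Its arguments: {"type":"object","properties":{"increments":{"type":"array"},"force":{"type":"number"}},"required":["increments"]}

```bash
ls; mkdir -p pics; python3 - <<'E'
from workcell import env,cams,spotter
import cv2,numpy as np
s=env.get_state();print(s['clock'],s['tcp_pos'],s['orientation'],s['finger_gap'])
for n in ['top','scene']:
    c=cams.read_camera(n)
    cv2.imwrite(f'pics/{n}0.png',cv2.resize(c['pixels'][:,:,::-1],(800,600),interpolation=cv2.INTER_CUBIC))
    print(n,c['fx'],c['cx'],c['cy'],c['xyz'],c['attitude'])
    for t in ['plinth_face','straightedge_center','rack_center','reagent','jar','beaker','tipbox','calculator','cardbox','incubator']:
        print(t,[(np.round(r['uv'],1),round(r['conf'],2)) for r in spotter.landmark_of(t,n)][:3])
E
```

```text
pics
0.0 [ 0.20876636 -0.53522078  0.23042098] [-9.01013629e-04  9.82772596e-01  1.84816697e-01 -2.75238077e-05] 0.08527380037167567
top 475.0747190141972 256.55012775352054 194.16736578875427 [0.34382799 0.14113527 1.61260827] [-0.04031477  0.70934743 -0.70212601  0.04711693]
plinth_face [(array([344.6, 196. ]), 0.92)]
straightedge_center [(array([305.3, 190. ]), 0.83)]
rack_center [(array([242.8, 180.8]), 0.96), (array([222.1, 125.7]), 0.85), (array([211.9, 241.6]), 0.69)]
reagent [(array([287.6, 122.8]), 0.69)]
jar [(array([317.5, 123.2]), 0.85)]
beaker [(array([178. , 166.5]), 0.69)]
tipbox [(array([142.8, 238.4]), 0.69)]
calculator [(array([380. , 281.4]), 0.82), (array([239.9, 182.9]), 0.52)]
cardbox [(array([145.4, 236.1]), 0.35)]
incubator [(array([350.4, 193.2]), 0.7), (array([308.1, 190.7]), 0.26)]
scene 474.19054023170804 255.2711332390456 190.4985596022074 [0.97482656 0.82027479 1.35047918] [-0.07893164  0.26717408  0.92089799 -0.27264389]
plinth_face []
straightedge_center [(array([220.1, 168.5]), 0.79), (array([188.1, 136.7]), 0.49)]
rack_center [(array([252.5, 219.9]), 0.94), (array([318.7, 214.9]), 0.65)]
reagent [(array([169.3, 221.8]), 0.48)]
jar [(array([152.7, 196.6]), 0.56), (array([185. , 137.1]), 0.46)]
beaker [(array([273.9, 283.8]), 0.79)]
tipbox [(array([359.7, 271.4]), 0.58)]
calculator []
cardbox [(array([185.9, 136.9]), 0.84)]
incubator [(array([202.6, 137.7]), 0.79), (array([155.2, 192.1]), 0.3)]
```

View pics/top0.png

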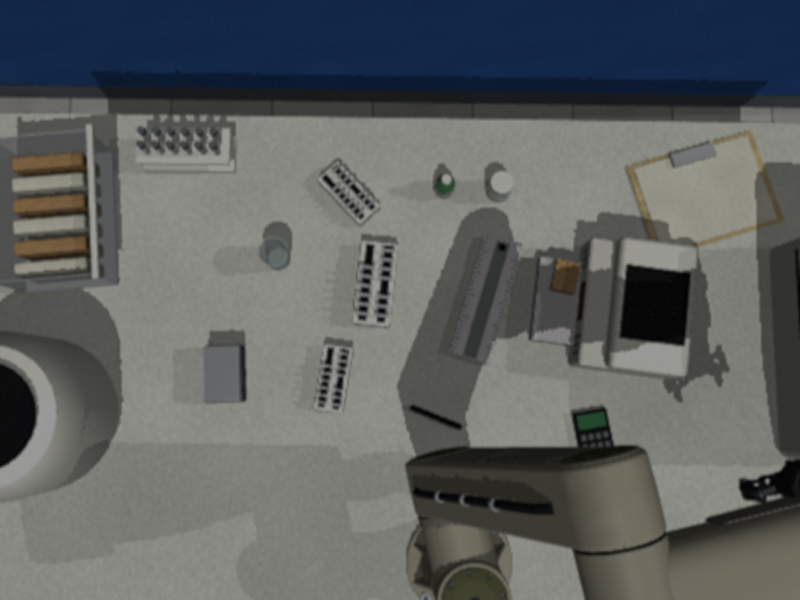

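View pics/scene0.png

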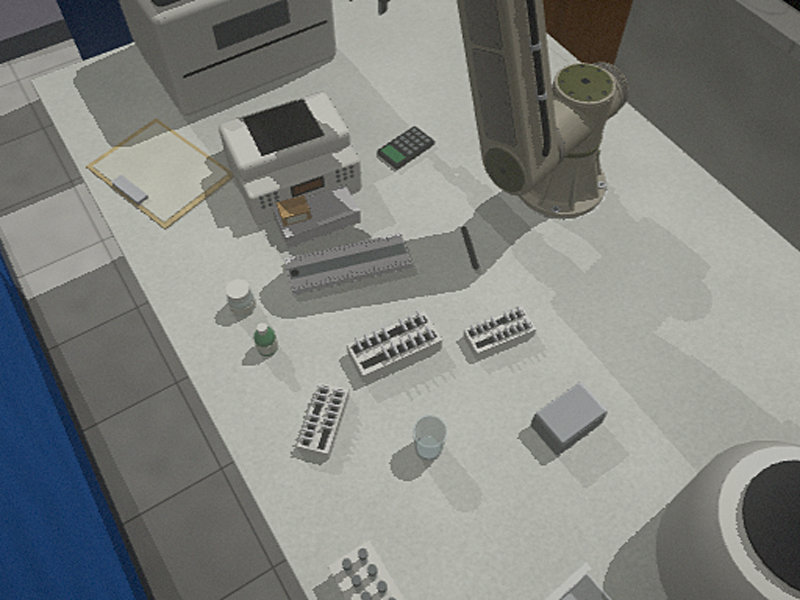

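The top picture shows the plinth with its face at about x≈533 (of 800) and the straightedge at (483,300). There are three rack-like things: (375,281), (348,191) and (333,376). The one at (375,281) looks longest. I'll measure all three and confirm in a crop.

```bash
cat > h.py <<'E'
from workcell import env,cams,spotter,ticket
import cv2,numpy as np
from scipy.spatial.transform import Rotation as R
def rot(q): return R.from_quat(np.r_[q[1:],q[0]]).as_matrix()
def pose(c):
    if 'mount' in c:
        s=c['s'];M=np.eye(4);M[:3,:3]=rot(s['orientation']);M[:3,3]=s['tcp_pos'];M=M@c['mount'];return M[:3,:3],M[:3,3]
    return rot(c['attitude']),np.array(c['xyz'])
def read(n):
    s=env.get_state();c=cams.read_camera(n);c['s']=s;return c
def ray(c,uv,z):
    A,p=pose(c);uv=np.atleast_2d(uv)
    d=np.c_[(uv[:,0]-c['cx'])/c['fx'],(uv[:,1]-c['cy'])/c['fy'],np.ones(len(uv))]@A.T
    return p+d*((z-p[2])/d[:,2])[:,None]
def proj(c,P):
    A,p=pose(c);q=(np.atleast_2d(P)-p)@A
    return np.c_[q[:,0]/q[:,2]*c['fx']+c['cx'],q[:,1]/q[:,2]*c['fy']+c['cy']]
def rect(c,z,x0,x1,y0,y1,res):
    # image: up=+x, right=-y
    W=int((y1-y0)/res);H=int((x1-x0)/res)
    src=proj(c,[[x1,y1,z],[x1,y0,z],[x0,y0,z],[x0,y1,z]]).astype(np.float32)
    M=cv2.getPerspectiveTransform(src,np.float32([[0,0],[W,0],[W,H],[0,H]]))
    return cv2.warpPerspective(c['pixels'],M,(W,H),flags=cv2.INTER_CUBIC)
def box(c,m,z):
    ys,xs=np.nonzero(m);P=ray(c,np.c_[xs,ys],z)[:,:2].astype(np.float32)
    (cx,cy),(w,h),a=cv2.minAreaRect(P*1000)
    if w<h: w,h,a=h,w,a+90
    return np.round([cx,cy,w,h,(a+90)%180-90],1)
E
python3 - <<'E'
from h import *
c=read('top')
for t,z in [('straightedge',.018),('rack',.05),('incubator',.1),('cardbox',.06),('tipbox',.05),('beaker',.04),('jar',.06),('reagent',.06)]:
    for r in spotter.cut_out(t,'top')[:3]: print(t,round(r['conf'],2),np.round(r['uv']),box(c,r['region'],z))
for t,z in [('plinth_face',.02),('straightedge_center',.009),('rack_center',.02),('incubator',0)]:
    for r in spotter.landmark_of(t,'top')[:3]: print(t,round(r['conf'],2),ray(c,r['uv'],z)[0].round(3))
im=rect(c,.018,.2,.7,-.25,.31,.0008)
cv2.imwrite('pics/r0.png',im[:,:,::-1])
E
```

```text
straightedge 0.68 [308. 193.] [554.  -56.8 273.7  92.8 -16.9]
straightedge 0.62 [286. 120.] [8.048e+02 3.440e+01 4.980e+01 4.150e+01 2.000e-01]
rack 0.91 [224. 125.] [774.7 243.4 144.7  65.2  45. ]
rack 0.76 [240. 182.] [578.9 184.1 184.3  84.5  -4.6]
rack 0.58 [213. 238.] [380.5 267.  138.6  65.4  -6.8]
cardbox 0.67 [362. 177.] [ 597.7 -218.6   68.5   53.2  -12. ]
cardbox 0.55 [311. 193.] [547.9 -51.4 263.8  92.4 -17.3]
tipbox 0.7 [142. 238.] [386.7 495.1 119.3  87.9   2.4]
tipbox 0.48 [360. 178.] [ 598.9 -221.3   70.9   53.3  -13.7]
tipbox 0.22 [240. 181.] [579.1 182.6 185.1  79.   -3.7]
beaker 0.61 [173. 165.] [647.  401.9  72.2  67.1   1.6]
beaker 0.56 [400. 198.] [ 546.2 -325.6  342.4  296.5   83. ]
jar 0.81 [323. 118.] [791.6 -83.1  68.8  55.  -44. ]
reagent 0.7 [286. 121.] [7.91e+02 3.56e+01 5.20e+01 4.38e+01 2.00e-01]
plinth_face 0.77 [ 0.557 -0.165  0.02 ]
straightedge_center 0.86 [ 0.559 -0.047  0.009]
straightedge_center 0.45 [ 0.544 -0.053  0.009]
rack_center 0.96 [0.585 0.178 0.02 ]
rack_center 0.87 [0.784 0.253 0.02 ]
rack_center 0.82 [0.379 0.27  0.02 ]
incubator 0.6 [ 0.551 -0.202  0.   ]
```

View pics/r0.png

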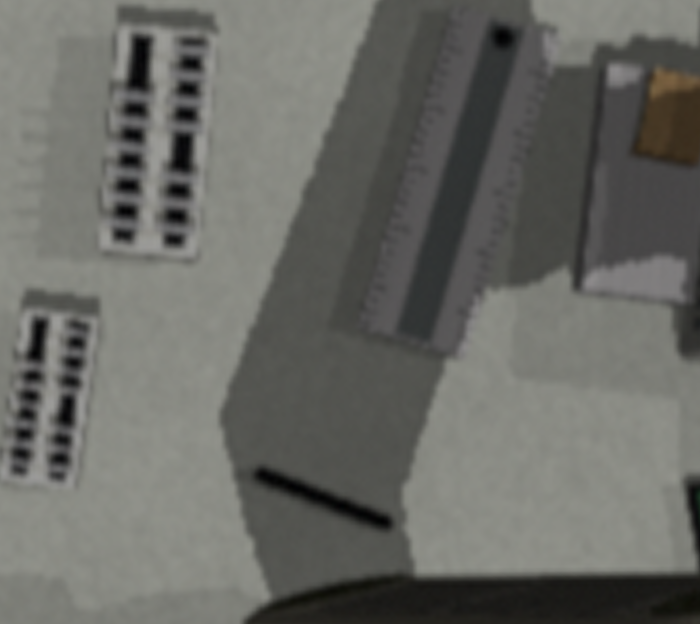

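The middle candidate, raw top pixel (240,182), measures 184×84 mm. The other two, at (224,125) and (213,238), are about 140×65 mm. So the middle one is the rack, and the crop at (155,140) confirms it. The plinth face runs (602,65)–(577,290) in the crop, giving a mid of about (0.558,-0.162), an axis of -6.3° and a length of 181 mm. The straightedge is at (0.555,-0.055), -17°.

I'll turn the tool parallel to the face first, then travel over at height.

Request:
jog_arm(
  increments=[
    [[0,0,0,0,0,-0.0434,128],[0,0,0,0,0,-0.0434,128],[0,0,0,0,0,-0.0434,128],[0,0,0,0,0,-0.0434,128],[0,0,0,0,0,-0.0434,128],[0,0,0,0,0,-0.0434,128],[0,0,0,0,0,-0.0434,128],[0,0,0,0,0,-0.0434,128],[0,0,0,0,0,0,128]],
  ],
)

```text
clock: 2.65
tcp_pos: [0.2089, -0.5358, 0.2313]
orientation: [0.0, 0.744, 0.668, -0.0]
wrist_force: [-0.6, 0.5, -0.0]
finger_gap: 0.0425
grip_force: 0.0
```

Request:
jog_arm(
  increments=[
    [[0.155,0.0725,0,0,0,0,128],[0.155,0.0725,0,0,0,0,128],[0.155,0.0725,0,0,0,0,128],[0.155,0.0725,0,0,0,0,128],[0.155,0.0725,0,0,0,0,128],[0.155,0.0725,0,0,0,0,128],[0.155,0.0725,0,0,0,0,128],[0.155,0.0725,0,0,0,0,128],[0.155,0.0725,0,0,0,0,128],[0.155,0.0725,0,0,0,0,128],[0.155,0.0725,0,0,0,0,128],[0.155,0.0725,0,0,0,0,128],[0.155,0.0725,0,0,0,0,128],[0.155,0.0725,0,0,0,0,128],[0.155,0.0725,0,0,0,0,128],[0.155,0.0725,0,0,0,0,128],[0,0,0,0,0,0,128],[0,0,0,0,0,0,128]],
  ],
)

```text
clock: 4.45
tcp_pos: [0.5642, 0.0501, 0.2308]
orientation: [-0.0, 0.744, 0.668, -0.0]
wrist_force: [0.2, -0.2, 0.7]
finger_gap: 0.0426
grip_force: 0.0
```

```bash
python3 - <<'E'
from h import *
c=read('wrist');s=c['s'];print(s['clock'],s['tcp_pos'],rot(s['orientation']).round(3),s['finger_gap'],s['wrist_force'],c['mount'].round(3))
print('plinth z.02',[(ray(c,r['uv'],.02)[0].round(4),r['conf']) for r in spotter.landmark_of('plinth_face','wrist')])
print('se',[(box(c,r['region'],.018),r['conf']) for r in spotter.cut_out('straightedge','wrist')])
cv2.imwrite('pics/w1.png',c['pixels'][:,:,::-1])
E
```

```text
4.45 [0.56418595 0.05014997 0.23084284] [[ 0.108  0.994 -0.001]
 [ 0.994 -0.108 -0.   ]
 [-0.    -0.001 -1.   ]] 0.042610984424147284 [ 0.15597387 -0.22436139  0.736769  ] [[ 0.    -0.963 -0.27   0.068]
 [ 1.     0.    -0.     0.   ]
 [ 0.    -0.27   0.963 -0.143]
 [ 0.     0.     0.     1.   ]]
plinth z.02 [(array([ 0.5505, -0.1634,  0.02  ]), 0.93)]
se [(array([556. , -56.1, 271.1,  96.9, -16.2]), 0.96)]
```

View pics/w1.png

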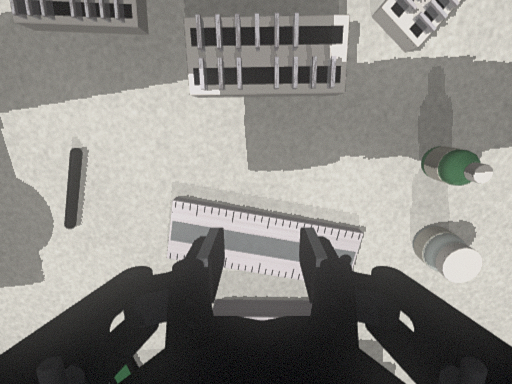

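The wrist view shows the bar spanning (172,200)–(362,290), tilted about 10° to the fingers. The rack at (268,55) is far off, and the plinth's front is level with the tool's y. I'll descend behind the bar and begin the push.

Request:
jog_arm(
  increments=[
    [[0,0,0.15,0,0,0,128],[0,0,0.15,0,0,0,128],[0,0,0.15,0,0,0,128],[0,0,0.15,0,0,0,128],[0,0,0.15,0,0,0,128],[0,0,0.09,0,0,0,128],[0,0,0.05,0,0,0,128],[0,0,0.01,0,0,0,128],[0,0,0,0,0,0,128],[-0.03,0,0,0,0,0,128],[-0.03,0,0,0,0,0,128],[-0.03,0,0,0,0,0,128],[-0.02,0,0,0,0,0,128],[-0.02,0,0,0,0,0,128],[-0.02,0,0,0,0,0,128],[-0.02,0,0,0,0,0,128],[-0.02,0,0,0,0,0,128],[-0.02,0,0,0,0,0,128],[-0.02,0,0,0,0,0,128],[0,0,0,0,0,0,128]],
  ],
)

```text
clock: 6.6
tcp_pos: [0.5577, -0.0084, 0.0062]
orientation: [-0.0, 0.744, 0.668, -0.0]
wrist_force: [-0.0, 0.7, 0.6]
finger_gap: 0.0424
grip_force: 0.6
```

```bash
python3 - <<'E'
from h import *
c=read('wrist');s=c['s'];print(s['clock'],s['tcp_pos'],s['wrist_force'])
c2=read('top')
print('se',[(box(c2,r['region'],.018),r['conf']) for r in spotter.cut_out('straightedge','top')])
im=rect(c2,.018,.35,.75,-.25,.25,.0012)
cv2.imwrite('pics/w2.png',np.hstack([c['pixels'][::1],im[:384,:288] if 0 else cv2.resize(im,(288,230))[[*range(230)]+[229]*154]])[:,:,::-1])
E
```

```text
6.6 [ 0.55766683 -0.00837875  0.00618448] [-0.02453727  0.73965576  0.6192886 ]
se []
```

View pics/w2.png

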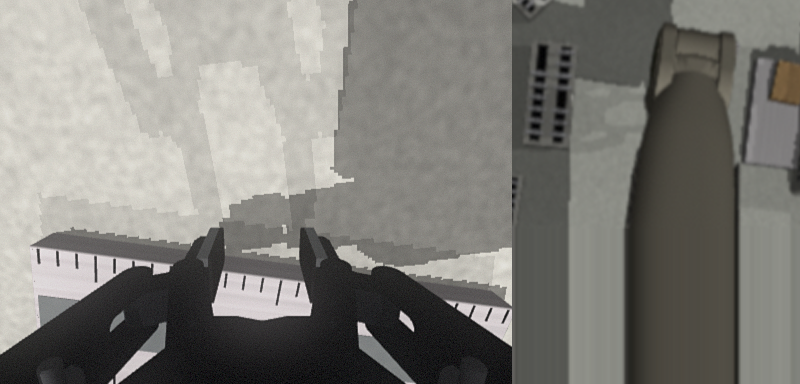

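The bar's dark edge runs (60,232)–(490,300), still about 10° off, and the left finger at (205,240) is just touching it. I'll keep pushing gently.

Request:
jog_arm(
  increments=[
    [[-0.016,0,0,0,0,0,128],[-0.016,0,0,0,0,0,128],[-0.016,0,0,0,0,0,128],[-0.016,0,0,0,0,0,128],[-0.016,0,0,0,0,0,128],[-0.016,0,0,0,0,0,128],[-0.016,0,0,0,0,0,128],[-0.016,0,0,0,0,0,128],[-0.016,0,0,0,0,0,128],[-0.016,0,0,0,0,0,128],[-0.012,0,0,0,0,0,128],[0,0,0,0,0,0,128]],
  ],
)

```text
clock: 7.95
tcp_pos: [0.5532, -0.0515, 0.0063]
orientation: [0.0, 0.745, 0.668, -0.0]
wrist_force: [-0.8, 0.9, -0.3]
finger_gap: 0.0424
grip_force: 0.3
```

Request:
jog_arm(
  increments=[
    [[-0.008,0,0,0,0,0,128],[-0.008,0,0,0,0,0,128]],
  ],
)

```text
clock: 8.15
tcp_pos: [0.5529, -0.0545, 0.0063]
orientation: [-0.0, 0.744, 0.668, 0.0]
wrist_force: [-0.4, 4.2, -0.3]
finger_gap: 0.0424
grip_force: 1.7
```

Request:
jog_arm(
  increments=[
    [[-0.006,0,0,0,0,0,128],[-0.006,0,0,0,0,0,128]],
  ],
)

```text
clock: 8.35
tcp_pos: [0.5527, -0.0576, 0.0063]
orientation: [0.0, 0.744, 0.668, 0.0]
wrist_force: [0.0, 3.2, 0.1]
finger_gap: 0.0425
grip_force: 1.6
```

Request:
jog_arm(
  increments=[
    [[-0.006,0,0,0,0,0,128],[-0.006,0,0,0,0,0,128]],
  ],
)

```text
clock: 8.55
tcp_pos: [0.553, -0.0592, 0.0064]
orientation: [-0.001, 0.744, 0.668, 0.002]
wrist_force: [3.1, 11.3, -0.9]
finger_gap: 0.0421
grip_force: 5.6
```

Request:
jog_arm(
  increments=[
    [[-0.006,0,0,0,0,0,128],[-0.006,0,0,0,0,0,128]],
  ],
)

```text
clock: 8.75
tcp_pos: [0.5536, -0.0599, 0.0065]
orientation: [-0.002, 0.744, 0.668, 0.004]
wrist_force: [6.2, 20.1, -0.4]
finger_gap: 0.0425
grip_force: 10.1
```

Force rises at the predicted flush position (y≈-0.060). I'll back off, rise and go behind the rack with the fingers opened wide, then check flushness in the top view.

Request:
jog_arm(
  increments=[
    [[0.02,0,0,0,0,0,128],[0.06,0,0,0,0,0,128],[0,0,-0.14,0,0,0,60],[0,0,-0.16,0,0,0,0],[0,0,-0.17,0,0,0,0],[0,0,-0.17,0,0,0,0],[0.15,0,0,0,0,0,0],[0.155,0,0,0,0,0,0],[0.155,0,0,0,0,0,0],[0.155,0,0,0,0,0,0],[0.155,0,0,0,0,0,0],[0.155,0,0,0,0,0,0],[0.155,0,0,0,0,0,0],[0.15,0.008,0,0,0,0,0],[0,0,0,0,0,0,0],[0,0,0,0,0,0,0]],
  ],
)

```text
clock: 10.35
tcp_pos: [0.5889, 0.2626, 0.1659]
orientation: [0.0, 0.744, 0.668, -0.001]
wrist_force: [-0.2, 0.7, -0.9]
finger_gap: 0.0856
grip_force: 0.0
```

```bash
python3 - <<'E'
from h import *
c2=read('top');s=c2['s'];print(s['clock'],s['tcp_pos'],rot(s['orientation'])[:2,:2].round(3),s['finger_gap'])
print('se',[(box(c2,r['region'],.018),r['conf']) for r in spotter.cut_out('straightedge','top')])
c=read('wrist')
print('rack',[(box(c,r['region'],.05),r['conf']) for r in spotter.cut_out('rack','wrist')])
im=rect(c2,.018,.38,.70,-.25,.0,.0005)
cv2.imwrite('pics/t3.png',im[:,:,::-1][:600]);cv2.imwrite('pics/w3.png',c['pixels'][:,:,::-1])
E
```

```text
10.35 [0.58888825 0.26256753 0.16587982] [[ 0.106  0.994]
 [ 0.994 -0.106]] 0.08563371894440547
se [(array([ 556.2, -114.1,  270.3,   90.9,   -7.1]), 0.67)]
rack [(array([585.4, 188.8, 173.3, 100.5,  -5.6]), 0.95), (array([400.6, 273.2, 143.3,  66.8,  -8.3]), 0.78), (array([770.7, 251.2, 129.9,  81. ,  43.6]), 0.73)]
```

View pics/t3.png

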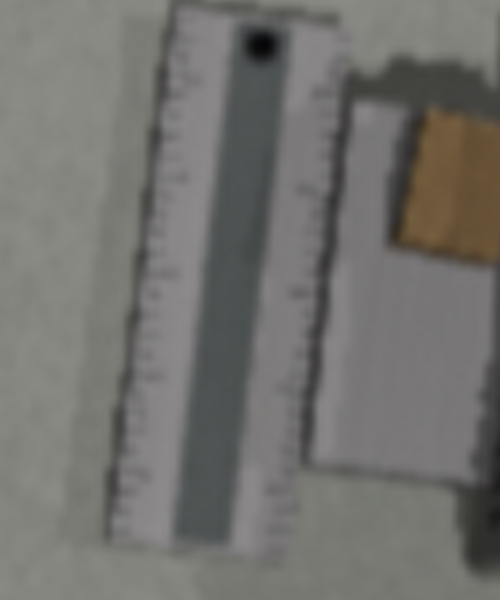

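View pics/w3.png

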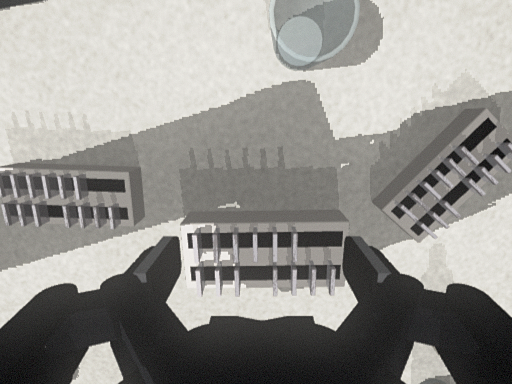

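The top view shows the bar's edge running (345,100)–(308,465), hard on the plinth line with no gap showing. The wrist view shows the rack centred at (265,250) between the open fingers. I'll do one numeric flushness fit from the top view before moving on.

```bash
python3 - <<'E'
from h import *
c=read('top')
def fit(z,n,lo,hi,mode):
    im=cv2.GaussianBlur(cv2.cvtColor(rect(c,z,.38,.70,-.25,.0,.0005),cv2.COLOR_RGB2GRAY).astype(float),(0,0),2)
    pts=[]
    for v in range(120,450,3):
        u0=(345-(v-100)*.108)+lo; u=np.arange(int(u0),int(u0+hi-lo))
        r=im[v,u]; k=r.argmin() if mode=='min' else np.abs(np.gradient(r)).argmax()
        pts.append((.70-.0005*v,-.0005*u[k]))
    p=np.array(pts)
    for _ in range(4):
        a=np.polyfit(p[:,0],p[:,1],1);e=p[:,1]-np.polyval(a,p[:,0]);p=p[abs(e)<2.0*e.std()+1e-6]
    print(n,z,'ang',round(np.degrees(np.arctan(a[0])),2),'y@.556',round(np.polyval(a,.556),4),'rms',e.std().round(5),len(p))
fit(.018,'outer edge',-205,-165,'min')
fit(.018,'outer grad',-205,-165,'grad')
fit(.018,'plinth dark strip',-20,20,'min')
E
```

```text
outer edge 0.018 ang -6.89 y@.556 -0.0683 rms 0.00023 89
outer grad 0.018 ang -7.1 y@.556 -0.0688 rms 0.00301 110
plinth dark strip 0.018 ang -6.97 y@.556 -0.1616 rms 0.00045 109
```

The two lines are parallel (-6.89° against -6.97°), so the bar is flush. I'll trim the tool yaw by 0.85°, descend behind the rack and push.

Request:
jog_arm(
  increments=[
    [[0,0,0.12,0,0,0.0047,0],[0,0,0.16,0,0,0,0],[0,0,0.16,0,0,0,0],[0,0,0.13,0,0,0,0],[0,0,0.06,0,0,0,0],[0,0,0.01,0,0,0,0],[0,0,0,0,0,0,0],[-0.03,0,0,0,0,0,0],[-0.03,0,0,0,0,0,0],[-0.02,0,0,0,0,0,0],[-0.02,0,0,0,0,0,0],[-0.02,0,0,0,0,0,0],[-0.02,0,0,0,0,0,0],[-0.02,0,0,0,0,0,0],[-0.02,0,0,0,0,0,0],[-0.02,0,0,0,0,0,0],[0,0,0,0,0,0,0]],
  ],
)

```text
clock: 12.3
tcp_pos: [0.5835, 0.2118, 0.0067]
orientation: [0.0, 0.749, 0.662, 0.0]
wrist_force: [1.3, 2.0, 3.2]
finger_gap: 0.0855
grip_force: 1.2
```

```bash
python3 - <<'E'
from h import *
c=read('wrist');s=c['s'];print(s['clock'],s['tcp_pos'],rot(s['orientation'])[:2,:2].round(3),s['wrist_force'])
cv2.imwrite('pics/w4.png',c['pixels'][:,:,::-1])
E
```

```text
12.3 [0.58354679 0.21177394 0.00666748] [[ 0.123  0.992]
 [ 0.992 -0.123]] [1.3390766  2.01029665 3.23667101]
```

View pics/w4.png

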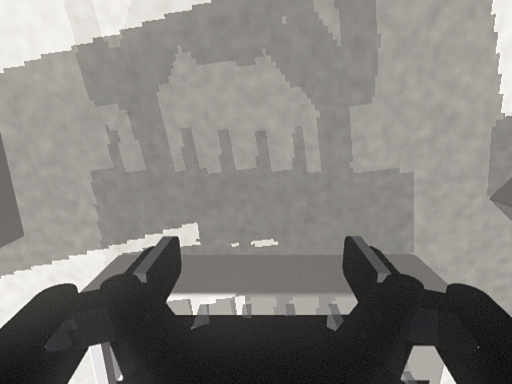

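Both fingertips, at (160,265) and (365,265), sit on the rack's back face. The rack is parallel and centred, so I'll push on.

Request:
jog_arm(
  increments=[
    [[-0.02,0,0,0,0,0,0],[-0.03,0,0,0,0,0,0],[-0.04,0,0,0,0,0,0],[-0.04,0,0,0,0,0,0],[-0.04,0,0,0,0,0,0],[-0.04,0,0,0,0,0,0],[-0.04,0,0,0,0,0,0],[-0.04,0,0,0,0,0,0],[-0.04,0,0,0,0,0,0],[-0.04,0,0,0,0,0,0],[-0.04,0,0,0,0,0,0],[-0.04,0,0,0,0,0,0],[-0.04,0,0,0,0,0,0],[-0.04,0,0,0,0,0,0],[-0.04,0,0,0,0,0,0],[-0.04,0,0,0,0,0,0],[-0.03,0,0,0,0,0,0],[-0.02,0,0,0,0,0,0],[-0.02,0,0,0,0,0,0],[0,0,0,0,0,0,0]],
  ],
)

```text
clock: 14.35
tcp_pos: [0.5617, 0.0424, 0.006]
orientation: [0.0, 0.75, 0.662, -0.001]
wrist_force: [-0.5, 1.2, 1.0]
finger_gap: 0.0851
grip_force: 0.6
```

Request:
jog_arm(
  increments=[
    [[-0.008,0,0,0,0,0,0],[-0.008,0,0,0,0,0,0],[-0.008,0,0,0,0,0,0]],
  ],
)

```text
clock: 14.65
tcp_pos: [0.5611, 0.0375, 0.006]
orientation: [-0.0, 0.749, 0.662, -0.0]
wrist_force: [0.5, 3.0, 1.9]
finger_gap: 0.0855
grip_force: 1.7
```

Request:
jog_arm(
  increments=[
    [[-0.006,0,0,0,0,0,0],[-0.006,0,0,0,0,0,0]],
  ],
)

```text
clock: 14.85
tcp_pos: [0.5608, 0.0343, 0.006]
orientation: [-0.0, 0.749, 0.662, -0.0]
wrist_force: [0.5, 1.9, 1.2]
finger_gap: 0.0857
grip_force: 1.4
```

Expected contact is at y≈0.0195, so about 15 mm remain.

Request:
jog_arm(
  increments=[
    [[-0.01,0,0,0,0,0,0],[-0.01,0,0,0,0,0,0],[-0.01,0,0,0,0,0,0],[-0.008,0,0,0,0,0,0]],
  ],
)

```text
clock: 15.25
tcp_pos: [0.5597, 0.0246, 0.006]
orientation: [-0.0, 0.749, 0.662, -0.0]
wrist_force: [-0.2, 1.7, -0.5]
finger_gap: 0.0852
grip_force: 0.8
```

Request:
jog_arm(
  increments=[
    [[-0.006,0,0,0,0,0,0],[-0.006,0,0,0,0,0,0]],
  ],
)

```text
clock: 15.45
tcp_pos: [0.5595, 0.0219, 0.0062]
orientation: [-0.0, 0.749, 0.662, -0.0]
wrist_force: [0.3, 1.7, -1.1]
finger_gap: 0.0855
grip_force: 0.8
```

Request:
jog_arm(
  increments=[
    [[-0.005,0,0,0,0,0,0],[-0.005,0,0,0,0,0,0]],
  ],
)

```text
clock: 15.65
tcp_pos: [0.5593, 0.02, 0.0063]
orientation: [-0.0, 0.749, 0.662, 0.0]
wrist_force: [1.1, 6.8, -0.3]
finger_gap: 0.0858
grip_force: 3.1
```

Request:
jog_arm(
  increments=[
    [[-0.006,0,0,0,0,0,0],[-0.006,0,0,0,0,0,0]],
  ],
)

```text
clock: 15.85
tcp_pos: [0.5593, 0.0201, 0.0065]
orientation: [-0.002, 0.749, 0.663, 0.003]
wrist_force: [1.3, 18.1, 0.4]
finger_gap: 0.0854
grip_force: 8.9
```

Request:
jog_arm(
  increments=[
    [[-0.005,0,0,0,0,0,0],[0,0,0,0,0,0,0]],
  ],
)

```text
clock: 16.05
tcp_pos: [0.5593, 0.0201, 0.0067]
orientation: [-0.003, 0.749, 0.663, 0.004]
wrist_force: [1.5, 18.9, 2.1]
finger_gap: 0.0856
grip_force: 9.2
```

Hard stop at the expected place. I'll retreat and check.

Request:
jog_arm(
  increments=[
    [[0.02,0,0,0,0,0,0],[0.06,0,0,0,0,0,0],[0.1,0,0,0,0,0,0],[0.06,0,-0.1,0,0,0,0],[0,0,-0.16,0,0,0,0],[0,0,-0.17,0,0,0,0],[0,0,-0.17,0,0,0,0],[0.15,0,0,0,0,0,0],[0.15,0,0,0,0,0,0],[0.15,0,0,0,0,0,0],[0.15,0,0,0,0,0,0],[0,0,0,0,0,0,0]],
  ],
)

```text
clock: 17.25
tcp_pos: [0.5848, 0.2282, 0.1562]
orientation: [0.0, 0.748, 0.664, 0.001]
wrist_force: [0.1, -0.6, -0.4]
finger_gap: 0.0857
grip_force: 0.0
```

```bash
python3 - <<'E'
from h import *
c=read('top');print(c['s']['clock'],c['s']['tcp_pos'])
print('se',[(box(c,r['region'],.018),r['conf']) for r in spotter.cut_out('straightedge','top')])
print('rack',[(box(c,r['region'],.045),r['conf']) for r in spotter.cut_out('rack','top')])
im=rect(c,.03,.38,.72,-.25,.05,.00057)
cv2.imwrite('pics/t5.png',im[:,:,::-1])
E
```

```text
17.25 [0.58478191 0.2282343  0.15621697]
se [(array([ 556.8, -113.6,  270. ,   93.6,   -7. ]), 0.83)]
rack [(array([553.5, -27.8, 181.8,  81.5,  -7. ]), 0.6), (array([335.3, 299.5,  39.5,  18.5,  12.7]), 0.6)]
```

View pics/t5.png

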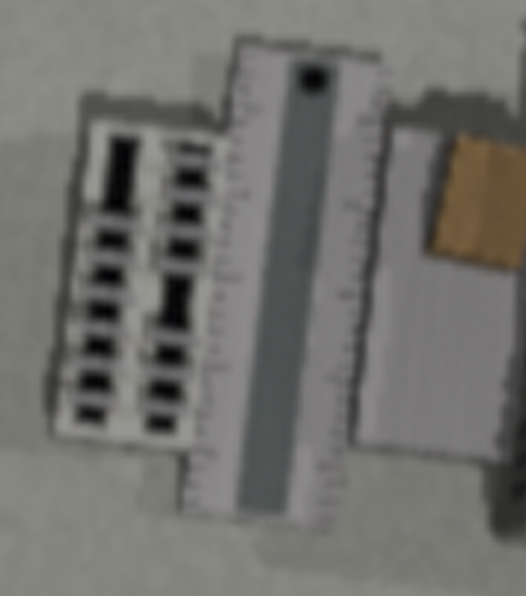

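The rack (left edge (90,120)–(55,435)) lies flush on the bar, the bar is flush on the plinth at (390,130)–(358,440), and both are at -7.0°. The gripper is clear.

```bash
python3 -c "
from workcell import ticket
print(ticket.hand_in())"
```

```text
the job is handed in; nothing more can be done
None
```

The job is handed in: the straightedge lies flush on the plinth and the rack lies flush against the straightedge, both at -7.0° in the last top view. The hand-in call returned no verdict.

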